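# Deploy and lock the rover's outrigger leg

### The job

Get the tracked rover ready to lift: pull the orange transit pin out of its post and leave it in the blue parts tray, then push the yellow sprung leg outwards past its over-centre point so that it snaps down to its outer stop, and only then press the red lock button in until it bottoms. Be gentle with the rover, never pushing any part of it harder than about 20 N, and leave the other things on the bench where they are.

Things in the scene. Friction and masses are not known exactly. Their poses are not given: they have to be found in the camera images.
- rover: Tracked rover with turquoise turret, wooden boom and red bucket, about 320 x 245 x 160 mm, fast to the bench. Origin on the bench under the chassis centre, x along the tracks (to the bucket), y to its left, where the outrigger bracket is, z up. The deck inboard of the leg (rover x -105 to 0, y 0 to 55 mm) is 79 mm high and free; the turret side (rover y below 25 mm) rises to 160 mm.
- leg_hinge (a point): Centre of the outrigger leg's hinge, 52 mm above the bench, at rover (-20, 105, 52) mm. The hinge line runs along rover x.
- leg (a joint): Hinge of the yellow sprung leg, rad: 0 stowed (upright, leaning 0.15 inwards to rover -y), growing as it swings out to rover +y and down; 1.72 level; 2.12 outer stop, foot at the bench. A spring drives it either way from an over-centre point near 1.25 (about 0.6 N m at 0, falling to nothing there: some 8 N at 75 mm from the hinge). Push its inner face, which comes to face up.
- leg_tip (a point): Centre of the black ball foot (22 mm) at the end of the leg; moves with it. The leg is a flat bar 36 mm wide (along rover x, centred on the hinge point), 10 mm thick, 105 mm from the hinge line to this point. An ear sticks out 46 mm beyond its rover -x edge, 55 mm from the hinge line, and runs against the transit pin while that is in.
- pin_hole (a point): Centre of the mouth of the pin's hole, on top of the grey post (28 x 28 mm), 66 mm above the bench, at rover (-70, 133, 66) mm. The hole is vertical, 28 mm deep, about 10 mm wide, the pin's shank 8 mm.
- pin: Orange transit pin, 85 mm long, 35 g. Origin at the end of its shank, z along it to the handle. Shank 24 mm long, flange 18 mm wide (resting on the post), round handle 14 mm wide from 30 to 85 mm. Starts upright in the post; free once lifted 24 mm.
- pin_grip (a point): Point on the pin's axis to grip, 70 mm above the shank's end (15 mm below the handle's top).
- pin_mid (a point): Point on the pin's axis 45 mm above the shank's end.
- tray: Blue open parts tray, 130 (x) x 150 (y) x 32 mm, walls and floor 4 mm, fixed. Origin at the centre of its underside.
- lock_block_top (a point): Centre of the top of the grey lock block (32 x 42 mm), 64 mm above the bench, at rover (35, 125, 64) mm; the lock button's vertical axis passes through it.
- lock (a joint): Travel of the red lock button, m: 0 out, grows as pressed straight down, 0.014 at its stop. Flat disc 24 mm wide; at 0 its top is about 35 mm above the lock block. Slides stiffly (about 6 N), stays where left, ends on a hard rubber stop (20 N/mm). Its brass collar is set by hand: button and stop sit up to 11 mm higher or lower than said, so the stop must be felt.
- handset: Bystander: black remote-control handset, 150 x 125 x 42 mm, lying flat. Origin at the centre of its underside.
- syringe_a: Bystander: clear syringe actuator with blue plunger, 155 x 28 x 21 mm, lying. Origin at the centre of its underside.
- syringe_b: Bystander: clear syringe actuator with grey plunger, 155 x 28 x 21 mm, lying. Origin at the centre of its underside.
- jar: Bystander: glass jar with yellow cap, 54 mm wide, 70 mm tall. Origin at the centre of its underside.
- spool: Bystander: copper wire spool, 60 mm wide, 40 mm tall. Origin at the centre of its underside.
- servo: Bystander: blue servo motor, 40 x 20 x 36 mm. Origin at the centre of its underside.
- driver: Bystander: screwdriver with red handle, lying. Origin at the centre of its underside.

How it is judged (in metres and radians):
On the way, in this order (a step that is already met when the one before it is completed fails the run):
1. the transit pin is in the parts tray, let go (x of pin_mid in the frame of tray between -0.062 and 0.062 m and y of pin_mid in the frame of tray between -0.072 and 0.072 m and height (world z) of pin_mid below 0.052 m and linear speed of pin below 0.02 m/s and contact force between pin and the fingers below 0.05 N), for 0.2 s.
2. the leg has snapped over to its outer stop (value of joint leg above 2.06 rad and velocity of joint leg below 0.2 rad/s), for 0.2 s.
3. the lock button is pressed to its stop (value of joint lock above 0.0125 m), for 0.1 s.
At the end, for the whole second after the job is handed in: The pin is in the tray (its middle inside the walls and below 52 mm), still and let go; the leg is within 0.06 rad of its outer stop; the lock button is within 1.5 mm of its stop (all of step 1 and value of joint leg above 2.06 rad and value of joint lock above 0.0125 m); the robot touches nothing.
It fails at once if the rover, its leg or its lock button is pushed by the robot with more than 25 N (contact force between any of the fingers, the arm and rover above 25 N).
It fails at once if the lock button is pressed in (over 6 mm) before the leg is out (value of joint lock above 0.006 m and value of joint leg below 1.9 rad).
It fails at once if a bystander is moved by more than 30 mm (distance of any of handset, syringe_a, syringe_b, jar, spool, servo, driver from where it was at the start of the episode above 0.03 m).
It also fails if it takes over 58 s, if anything falls off the work surface, if the arm or the gripper's body presses on something with over 40 N, if the wrist force passes 120 N, or if a joint passes its speed limit or range.

### The arm

A 6-joint arm with a two-finger parallel gripper is mounted at the origin on the work surface. World frame = base frame: x ahead of the robot, y to its left, z up, the work surface at z = 0. Lengths are in mm, angles in rad, forces in N, time in s.
With the tool pointing down it reaches from about 350 to 975 mm from the base axis. Payload 7.1 kg.
Tool frame: the origin (TCP) lies at the very end of the fingers, on their centre line; the grasp point (between the pads) lies 19 mm behind it; z points along the fingers, y is the line along which they close (so a half turn about z gives the same grasp; the last joint's range is limited). The gripper opens to 88 mm and grips with 3 to 60 N. Pads are 20 mm wide; open, the fingers measure 115 mm over their backs; the gripper's body (75 mm by 178 mm) begins 61 mm behind the grasp point.
Start: joints at [1.215, 0.423, 1.63, -0, 1.089, -0.019], TCP at [206.511, 589.88, 222.675] pointing down, gripper open.
Joint ranges: [-3, 3], [-0.9, 2.11], [0.09, 2.58], [-1.31, 4.45], [0.11, 2.69], [-2.54, 2.54]. Speed limits (rad/s): [2.39, 2.39, 3.01, 3.14, 3.14, 3.14].

### API

Orientations are given as a rotation vector (axis times angle).
In Python, from workcell import get_obs, get_image, job, models gives the robot as it stands.
- The arm moves only by the tool jog_arm, never from a script. Its argument "increments" is one flat list of numbers, 7 for each row, row after row: the turn, a rotation vector about the tool's x, y, z in degrees, then the shift along the tool's x, y, z in mm, then the opening in per cent of the stroke, from 0 (shut) to 100 (fully open). A call has 1 to 12 rows; each row shifts and turns the commanded pose from where the row before left it, along the tool's axes as they then stand; what a row does not reach is not made up. A row lasts 1/8 s, in which the tool goes at most 62.5 mm and 10.7 degrees, less where a joint would pass 70% of its speed; a pose out of reach is approached as far as the arm can. A call is refused whole if a number of a shift passes 62.5 or a number of a turn 10.7, either way. A call with a gripper value outside its range is refused whole. The fingers move at their own pace and stop on an object; the grip force is fixed at half the most. Time passes only in rows, so rows that do not move let the fingers close. It gives the time, the measured TCP pose, the force, the opening and the grip force at its end, in the units of the state.
- get_obs(): the state, without advancing time (a new reading comes with each control period).
- get_image(name): name is "side" or "top" or "wrist"; returns a dict with "pixels" (480x640x3 uint8, blue, green, red), "depth" (480x640 float32, mm along the optical axis (not along the pixel's ray), 0 where there is no reading), "fx", "fy", "cx", "cy" (pixels), "cam_to_world" (4x4, takes a point from camera to world coordinates); the wrist camera has in their place "tool_from_camera" (4x4, takes a point from camera to tool coordinates, whose origin is the TCP and whose axes are the flange's). Camera axes: x right, y up, looking along -z (the intrinsics and any distortion apply to the point x, -y, -z); pixel columns grow to the right and rows downward; lengths in mm; the calibration is good to about 2 mm. A picture is of the moment at which its call begins: read the wrist's pose just before it.
- job.close_job(): hands the job in; it is judged then, once.
Trained networks look in the newest picture that a camera, given by its name, has taken for a name from the list of things; names that differ only in an ending like _2 or _b are one class to them, and where a whole thing is asked for, a point or a joint stands for the part that bears it (a point fixed in the world has none). Each returns a list of dicts, best first, with "p" (0 to 1); they miss things now and then, are a little off and sometimes report something else, mostly with a low value. They report only what shows in the picture. A call takes as long as a camera call.
- models.look_for(target, camera): "centre" ([x, y, z] in mm, in world coordinates, good to about 4 mm: the middle of the surface that is visible of it).
- models.regions_of(target, camera): "region" (480x640 bool, what is visible of it).
The state is a dict: "t": time; "qpos": joint angles; "qvel": joint speeds; "joint_torque": joint torques, N m; "ee_pos": TCP position; "orientation": TCP orientation; "ft_force": force on the tool from outside, world axes, zero at the start; "moment": the same for the moment, N m; "width": finger opening in mm; "grasp_force": force on a finger pad.
Only numpy, scipy, OpenCV 4.12 (cv2) and the standard library are available. Lean on these libraries where they do the work, as an engineer would, in place of code of your own. Each camera call takes 0.05 s, during which the arm holds its last target. There are 200 camera calls.

## Working session

There is one attempt and no reset: what is moved stays moved. The work goes in short steps, Python scripts to look and compute and a tool call to move; the robot and the scene stay as the last step left them, time stands still between calls to the robot, and variables do not carry over. Pictures are saved under pics/ and viewed, at most 10 in all, crops included, and the job is handed in when it is done.

Besides the shell and the picture viewer there is one more tool, called after ">>>" as name(argument=value, ...) on one line, values as JSON. jog_arm: Moves the arm, as the interface text tells. Its arguments: {"type":"object","properties":{"increments":{"type":"array"}},"required":["increments"]}

```bash
mkdir -p pics; ls
cat > h.py <<'E'
import numpy as np, cv2
from workcell import get_obs, get_image, job, models
from scipy.spatial.transform import Rotation as R
def cam2w(im,obs=None):
    if 'cam_to_world' in im: return np.array(im['cam_to_world'])
    T=np.eye(4);T[:3,:3]=R.from_rotvec(obs['orientation']).as_matrix();T[:3,3]=obs['ee_pos']
    return T@np.array(im['tool_from_camera'])
def pts(im,T):
    d=im['depth'];v,u=np.mgrid[0:480,0:640]
    P=np.stack([(u-im['cx'])/im['fx']*d,-(v-im['cy'])/im['fy']*d,-d,np.ones_like(d)],-1)@T.T
    P=P[...,:3];P[d<=0]=np.nan
    return P
E
python3 - <<'E'
from h import *
o=get_obs();print(o['t'],o['ee_pos'],o['orientation'],o['width'],o['ft_force'])
for c in ['top','side']:
    im=get_image(c);cv2.imwrite(f'pics/{c}0.png',im['pixels'])
    T=cam2w(im);print(c,T.round(3).tolist(),im['fx'],im['cx'],im['cy'],[k for k in im])
    for n in ['rover','pin','tray','leg','leg_tip','lock','pin_hole','lock_block_top','leg_hinge','handset','syringe_a','jar','spool','servo','driver']:
        try:
            r=models.look_for(n,c);print(n,[(np.round(x['centre']).tolist(),round(x['p'],2)) for x in r[:3]])
        except Exception as e: print(n,e)
print(get_obs()['t'])
E
```

```text
pics
0.0 [206.31772484 589.38079028 221.91911302] [-5.26465133e-01 -3.09688330e+00  2.35295172e-03] 87.8857384605639 [ 0.01268735  0.17278776 -0.29169294]
top [[-0.017, 0.993, -0.114, 395.086], [-1.0, -0.016, 0.01, -51.791], [0.008, 0.114, 0.993, 1368.664], [0.0, 0.0, 0.0, 1.0]] 494.49454399663364 327.86657140248474 246.1570880564566 ['pixels', 'depth', 'fx', 'fy', 'cx', 'cy', 'cam_to_world']
rover [([560.0, 17.0, 78.0], 0.65)]
pin [([458.0, 118.0, 123.0], 0.63)]
tray [([439.0, -294.0, 6.0], 0.93)]
leg [([508.0, 98.0, 110.0], 0.65)]
leg_tip [([513.0, 93.0, 112.0], 0.77)]
lock [([567.0, 140.0, 105.0], 0.64)]
pin_hole [([561.0, 17.0, 81.0], 0.72)]
lock_block_top [([560.0, 18.0, 79.0], 0.57)]
leg_hinge []
handset [([365.0, 395.0, 24.0], 0.93)]
syringe_a [([686.0, 403.0, 18.0], 0.57)]
jar [([536.0, 412.0, 71.0], 0.64)]
spool [([618.0, -403.0, 40.0], 0.77), ([565.0, 17.0, 81.0], 0.69), ([508.0, 97.0, 113.0], 0.58)]
servo [([599.0, -525.0, 37.0], 0.75)]
driver [([595.0, -524.0, 38.0], 0.68), ([385.0, -487.0, 23.0], 0.61), ([540.0, 411.0, 71.0], 0.44)]
side [[0.883, 0.34, -0.324, 127.009], 
[... 176 characters left out ...]
cx', 'cy', 'cam_to_world']
rover [([552.0, -11.0, 79.0], 0.78)]
pin [([462.0, 120.0, 97.0], 0.41)]
tray [([448.0, -289.0, 1.0], 0.81)]
leg [([516.0, 92.0, 113.0], 0.71), ([537.0, 402.0, 46.0], 0.69)]
leg_tip [([510.0, 90.0, 110.0], 0.61), ([358.0, 377.0, 31.0], 0.48)]
lock []
pin_hole [([555.0, -12.0, 73.0], 0.74), ([444.0, -290.0, -0.0], 0.36)]
lock_block_top [([554.0, -20.0, 78.0], 0.95)]
leg_hinge [([554.0, -14.0, 79.0], 0.59)]
handset []
syringe_a [([754.0, -289.0, 14.0], 0.86), ([685.0, 402.0, 18.0], 0.6)]
jar [([536.0, 404.0, 45.0], 0.58)]
spool [([616.0, -414.0, 38.0], 0.56)]
servo [([592.0, -530.0, 36.0], 0.79), ([514.0, 93.0, 109.0], 0.25)]
driver [([385.0, -495.0, 22.0], 0.57)]
1.6
```

View pics/top0.png

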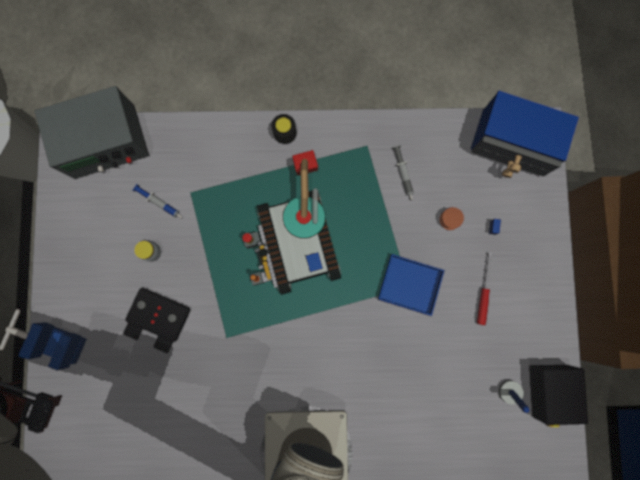

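View pics/side0.png

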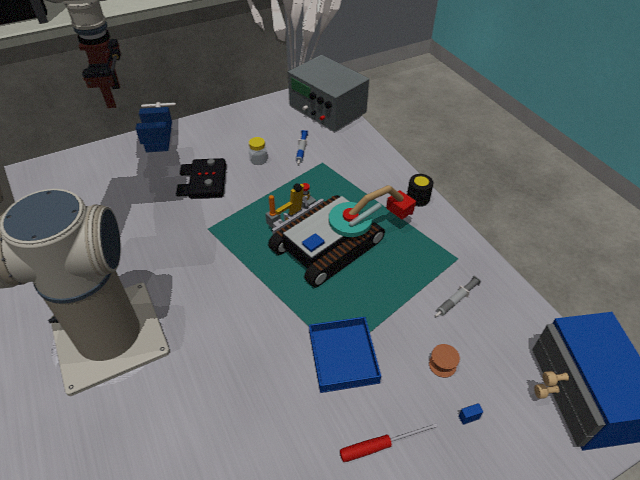

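```bash
cat >> h.py <<'E'
def plan(p,closing=None,obs=None):
    """tool-axis deltas: turn about tool z so that tool y lies on `closing` (world xy angle, mod pi), then shift to p"""
    o=obs or get_obs();M=R.from_rotvec(o['orientation']).as_matrix()
    dz=0
    if closing is not None:
        a=np.arctan2(M[1,1],M[0,1]); dd=(closing-a+np.pi/2)%np.pi-np.pi/2
        dz=-np.degrees(dd)   # tool z points down
    M2=M@R.from_euler('z',dz,degrees=True).as_matrix()
    print('turn z deg',round(dz,1),'shift',(M2.T@(np.array(p)-o['ee_pos'])).round(1),'from',np.round(o['ee_pos'],1),'t',o['t'])
E
python3 - <<'E'
from h import *
o=get_obs();M=R.from_rotvec(o['orientation']).as_matrix();print(M.round(3))
im=get_image('wrist');print(np.array(im['tool_from_camera']).round(2).tolist(),im['fx'],im['cx'],im['cy'])
plan([480,90,330],0.26)
E
```

```text
[[-0.944  0.33  -0.   ]
 [ 0.33   0.944  0.   ]
 [ 0.     0.    -1.   ]]
[[-0.0, 0.97, 0.25, 66.8], [1.0, 0.0, 0.0, 0.33], [0.0, 0.25, -0.97, -161.5], [0.0, 0.0, 0.0, 1.0]] 368.3481955539789 321.8481050204364 236.47967693355173
turn z deg 55.8 shift [-553.4  135.8 -107.3] from [206.5 589.9 222.7] t 1.65
```

>>> jog_arm(increments=[0, 0, 9.3, 0, 0, -18, 100, 0, 0, 9.3, 0, 0, -18, 100, 0, 0, 9.3, 0, 0, -18, 100, 0, 0, 9.3, 0, 0, -18, 100, 0, 0, 9.3, 0, 0, -18, 100, 0, 0, 9.3, 0, 0, -18, 100, 0, 0, 0, -55, 13.5, 0, 60, 0, 0, 0, -55, 13.5, 0, 60, 0, 0, 0, -55, 13.5, 0, 60, 0, 0, 0, -55, 13.5, 0, 60, 0, 0, 0, -55, 13.5, 0, 60, 0, 0, 0, -55, 13.5, 0, 60])

```text
t: 3.15
ee_pos: [370.3, 290.2, 331.0]
orientation: [1.914, 2.491, 0.001]
ft_force: [0.9, 0.5, -0.7]
width: 52.8
grasp_force: 0.0
```

>>> jog_arm(increments=[0, 0, 0, -55, 13.5, 0, 50, 0, 0, 0, -55, 13.5, 0, 50, 0, 0, 0, -55, 13.5, 0, 50, 0, 0, 0, -58, 13.5, 0, 50, 0, 0, 0, 0, 0, 0, 50])

```text
t: 3.78
ee_pos: [480.5, 87.1, 330.7]
orientation: [1.921, 2.485, -0.0]
ft_force: [0.7, -0.2, 0.3]
width: 43.7
grasp_force: 0.0
```

Run:
```python
from h import *
o=get_obs();print(o['ee_pos'],o['t'],o['qpos'],o['width'])
im=get_image('wrist');T=cam2w(im,o);P=pts(im,T)
np.savez('w1.npz',P=P,px=im['pixels'])
cv2.imwrite('pics/w1.png',im['pixels'])
for n in ['pin','leg','leg_tip','lock','rover']:
    r=models.look_for(n,'wrist')
    print(n,[(np.round(x['centre']).tolist(),round(x['p'],2)) for x in r[:3]])
```

```text
[480.54058634  87.06543881 330.73046732] 3.775 [ 1.55234564e-01  9.87297527e-02  1.80653815e+00 -6.11286349e-04
  1.23590070e+00 -9.93167570e-02] 43.726859487589536
pin [([464.0, 126.0, 126.0], 0.69)]
leg [([517.0, 98.0, 114.0], 0.93), ([565.0, 145.0, 106.0], 0.29)]
leg_tip [([515.0, 98.0, 108.0], 0.8)]
lock [([568.0, 144.0, 108.0], 0.9), ([482.0, -239.0, 3.0], 0.31), ([512.0, 100.0, 106.0], 0.29)]
rover [([540.0, 56.0, 81.0], 0.82), ([463.0, 125.0, 130.0], 0.4)]
```

View pics/w1.png

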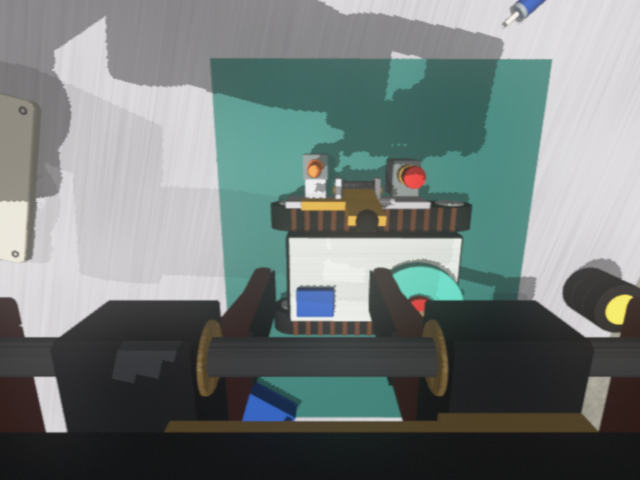

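The wrist view shows the orange pin at (315,170), red button (413,178), leg with black ball (367,220), and the deck edges nearly horizontal in the picture, so the closing axis lies along rover x. Now I'll measure them by depth.

Run:
```python
from h import *
d=np.load('w1.npz');P=d['P'];px=d['px'];hsv=cv2.cvtColor(px,cv2.COLOR_BGR2HSV)
def rep(n,m):
    Q=P[m&np.isfinite(P[...,2])];print(n,len(Q),'mean',Q.mean(0).round(1),'med',np.median(Q,0).round(1),'zmax',np.percentile(Q[:,2],[5,50,95]).round(1));return Q
H,S,V=[hsv[...,i] for i in range(3)]
v,u=np.mgrid[0:480,0:640]
box=lambda a,b,c,e:(u>=a)&(u<=b)&(v>=c)&(v<=e)
pin=box(300,330,150,198)&(H>4)&(H<20)&(S>150)
Q=rep('pin all',pin)
top=pin&(P[...,2]>np.nanpercentile(P[...,2][pin],97)-4);Q=rep('pin top',top);print('ext',Q.min(0).round(1),Q.max(0).round(1))
lk=box(385,440,155,200)&((H<6)|(H>174))&(S>150);rep('red',lk)
lt=lk&(P[...,2]>np.nanpercentile(P[...,2][lk],90)-4);Q=rep('red top',lt);print('ext',Q.min(0).round(1),Q.max(0).round(1))
ball=box(350,385,205,235)&(P[...,2]>150);Q=rep('ball',ball)
deck=box(280,470,232,325)&(V>150)&(S<60)&(abs(P[...,2]-79)<8);Q=rep('deck',deck)
r=cv2.minAreaRect(Q[:,:2].astype(np.float32));print('deck rect',r)
post=box(300,332,150,200)&(S<60)&(abs(P[...,2]-66)<5);rep('post',post)
blk=box(380,430,150,205)&(S<70)&(abs(P[...,2]-64)<6);Q=rep('block',blk);print(cv2.minAreaRect(Q[:,:2].astype(np.float32)))
# tray & rover pose from top/side
for c in ['top','side']:
    im=get_image(c);P2=pts(im,cam2w(im));h=cv2.cvtColor(im['pixels'],cv2.COLOR_BGR2HSV)
    m=(abs(h[...,0].astype(int)-112)<12)&(h[...,1]>120)&(abs(P2[...,0]-440)<120)&(abs(P2[...,1]+292)<120)
    Q=P2[m&np.isfinite(P2[...,2])];print(c,'tray',len(Q),cv2.minAreaRect(Q[:,:2].astype(np.float32)),np.percentile(Q[:,2],[5,50,98]).round(1))
    rg=models.regions_of('pin',c)
    for g in rg[:1]:
        Q=P2[g['region']&np.isfinite(P2[...,2])];print('pin',c,g['p'],len(Q),Q.mean(0).round(1) if len(Q) else '',Q[:,2].max() if len(Q) else '')
    rg=models.regions_of('lock',c)
    for g in rg[:1]:
        Q=P2[g['region']&np.isfinite(P2[...,2])];print('lock',c,g['p'],len(Q),Q.mean(0).round(1),Q[:,2].max())
```

```text
pin all 105 mean [463.4 124.8 120.7] med [463.8 125.4 126.3] zmax [ 72.8 126.3 128.2]
pin top 90 mean [464.1 124.2 126.5] med [464.6 124.4 126.5] zmax [125.2 126.5 128.3]
ext [458.3 118.4 124.5] [469.2 129.6 129. ]
red 359 mean [566.6 141.8 105.3] med [566.5 141.7 105.3] zmax [104.1 105.3 106.5]
red top 359 mean [566.6 141.8 105.3] med [566.5 141.7 105.3] zmax [104.1 105.3 106.5]
ext [555.7 131.4 102.8] [577.7 152.6 107.5]
ball 595 mean [522.6  95.1 160.5] med [521.9  95.2 161.4] zmax [154.  161.4 166.1]
deck 7935 mean [543.4  24.   78.5] med [539.1  29.4  78.5] zmax [77.2 78.5 79.8]
deck rect ((565.9677734375, 12.496246337890625), (203.42002868652344, 105.85436248779297), 14.439323425292969)
post 357 mean [463.6 124.1  65.4] med [463.4 125.1  65.4] zmax [64.  65.4 66.7]
block 759 mean [569.1 129.1  63.4] med [567.3 125.   63.5] zmax [60.4 63.5 65.5]
((576.1136474609375, 133.52325439453125), (45.92204284667969, 52.09086990356445), 14.798306465148926)
top tray 2567 ((444.7363586425781, -288.56768798828125), (148.4171905517578, 132.7718505859375), 71.69558715820312) [-0.9  4.1 33. ]
side tray 4139 ((446.39556884765625, -285.66094970703125), (169.59396362304688, 137.81390380859375), 71.90425872802734) [ 1.7  5.5 33.9]
pin side 0.62 121 [462.5 125.8  93.5] 129.2978934212822
```

Run:
```python
from h import *
plan([464,124.5,99],0.25)
```

```text
turn z deg 0.6 shift [ 36.5  -6.2 231.7] from [479.   90.7 330.7] t 4.375
```

>>> jog_arm(increments=[0, 0, 0.6, 36.5, -6, 20, 45, 0, 0, 0, 0, 0, 50, 45, 0, 0, 0, 0, 0, 50, 45, 0, 0, 0, 0, 0, 50, 45, 0, 0, 0, 0, 0, 35, 45, 0, 0, 0, 0, 0, 17, 45, 0, 0, 0, 0, 0, 10, 45, 0, 0, 0, 0, 0, 0, 45, 0, 0, 0, 0, 0, 0, 45])

```text
t: 5.5
ee_pos: [464.6, 124.1, 99.4]
orientation: [1.927, 2.48, 0.002]
ft_force: [0.6, -0.3, -0.3]
width: 39.6
grasp_force: 0.0
```

Run:
```python
from h import *
plan([464,124.5,98],0.25);print(get_obs()['ft_force'])
im=get_image('wrist');cv2.imwrite('pics/w2.png',im['pixels'][150:480])
```

```text
turn z deg -0.0 shift [ 0.5 -0.5  1.4] from [464.6 124.1  99.4] t 5.5
[ 0.60503699 -0.31559325 -0.33328861]
```

View pics/w2.png

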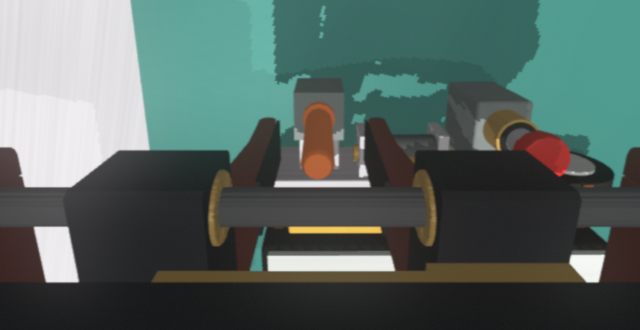

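The pin (315,165 in the crop) stands between the fingers and about centred. I'll close on it and check the grip.

>>> jog_arm(increments=[0, 0, 0, 0, 0, 0, 0, 0, 0, 0, 0, 0, 0, 0, 0, 0, 0, 0, 0, 0, 0, 0, 0, 0, 0, 0, 0, 0, 0, 0, 0, 0, 0, 0, 0])

```text
t: 6.18
ee_pos: [464.1, 123.9, 98.8]
orientation: [1.928, 2.481, 0.0]
ft_force: [-1.0, -0.6, 1.8]
width: 13.1
grasp_force: 30.0
```

>>> jog_arm(increments=[0, 0, 0, 0, 0, -6, 0, 0, 0, 0, 0, 0, -12, 0, 0, 0, 0, 0, 0, -20, 0, 0, 0, 0, 0, 0, -42, 0, 0, 0, 8.2, 0, 0, -42, 0, 0, 0, 8.2, 0, 0, -40, 0, 0, 0, 8.2, 0, 0, 0, 0, 0, 0, 8.2, 0, 0, 0, 0, 0, 0, 0, -49.5, 14, 0, 0, 0, 0, 0, -49.5, 14, 0, 0, 0, 0, 0, -49.5, 14, 0, 0, 0, 0, 0, -49.5, 14, 0, 0])

```text
t: 7.68
ee_pos: [454.0, -83.1, 261.7]
orientation: [2.549, 1.835, 0.001]
ft_force: [0.8, 0.6, 0.2]
width: 13.6
grasp_force: 30.0
```

>>> jog_arm(increments=[0, 0, 0, -49.5, 14, 0, 0, 0, 0, 0, -49.5, 14, 0, 0, 0, 0, 0, -49.5, 14, 0, 0, 0, 0, 0, -49.5, 14, 0, 0, 0, 9, 0, 0, 0, 0, 0, 0, 9, 0, 0, 0, 0, 0, 0, 9, 0, 0, 0, 0, 0, 0, 9, 0, 0, 0, 0, 0, 0, 9, 0, 0, 0, 0, 0, 0, 0, 0, 0, 0, 0, 0, 0, 0, 0, 0, 0, 0])

```text
invalid input
```

Run:
```python
from h import *
o=get_obs();print(R.from_rotvec(o['orientation']).as_matrix().round(3),o['width'],o['grasp_force'])
plan([445.5,-286.4,50.3])
for c in ['side','wrist']:
    im=get_image(c);T=cam2w(im,o);P=pts(im,T);h=cv2.cvtColor(im['pixels'],cv2.COLOR_BGR2HSV)
    cv2.imwrite(f'pics/{c}3.png',im['pixels'])
    print(c,[(np.round(x['centre']).tolist(),round(x['p'],2)) for x in models.look_for('tray',c)+models.look_for('pin',c)])
    m=(abs(h[...,0].astype(int)-112)<12)&(h[...,1]>120)&(abs(P[...,0]-440)<120)&(abs(P[...,1]+292)<120)
    m&=abs(P[...,2]-32)<6
    Q=P[m];print(c,len(Q),cv2.minAreaRect(Q[:,:2].astype(np.float32)) if len(Q)>10 else '')
```

```text
[[ 0.317  0.948  0.001]
 [ 0.948 -0.317 -0.   ]
 [ 0.     0.001 -1.   ]] 13.638347077186047 29.999812549212947
turn z deg 0 shift [-195.5   56.1  211.4] from [454.  -83.1 261.7] t 7.675
side [([446.0, -291.0, 2.0], 0.98), ([537.0, 405.0, 57.0], 0.35), ([452.0, -84.0, 255.0], 0.61)]
side 580 ((440.7030029296875, -291.5095520019531), (153.97091674804688, 130.96994018554688), 72.11170959472656)
wrist [([388.0, -328.0, 2.0], 0.88), ([457.0, -79.0, 280.0], 0.89)]
wrist 178 ((381.1329345703125, -285.3297119140625), (135.8719482421875, 39.50498580932617), 89.4726333618164)
```

View pics/side3.png

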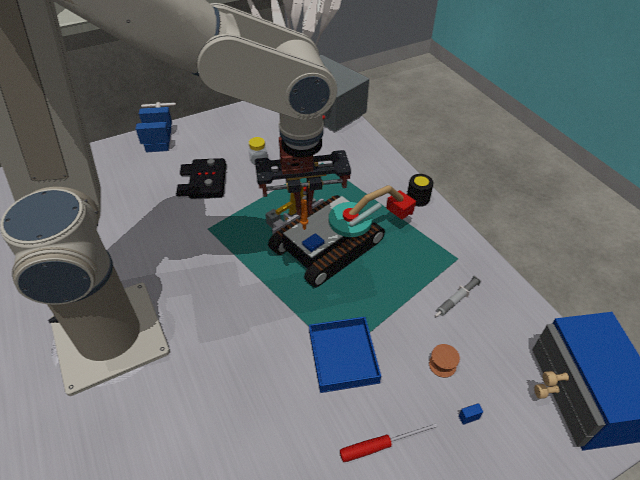

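The pin is held upright at (305,215) and the tray is empty at (344,353). The second call was refused because I miscounted the values, so I'll send it again.

>>> jog_arm(increments=[0, 0, 0, -49.5, 13.7, 0, 0, 0, 0, 0, -49.5, 13.7, 0, 0, 0, 0, 0, -49.5, 13.7, 0, 0, 0, 0, 0, -49.5, 13.7, 0, 0, 0, 9, 0, 0, 0, 20, 0, 0, 9, 0, 0, 0, 20, 0, 0, 9, 0, 0, 0, 0, 0, 0, 9, 0, 0, 0, 0, 0, 0, 9, 0, 0, 0, 0, 0, 0, 0, 0, 0, 0, 0, 0, 0, 0, 0, 0, 0, 0, 0])

```text
t: 9.35
ee_pos: [444.9, -283.0, 221.0]
orientation: [-2.07, -1.493, -0.854]
ft_force: [-0.2, 0.3, 0.0]
width: 13.1
grasp_force: 30.0
```

Run:
```python
from h import *
o=get_obs();print(R.from_rotvec(o['orientation']).as_matrix().round(3))
plan([443,-288.5,52])
```

```text
[[ 0.224  0.949  0.223]
 [ 0.672 -0.316  0.669]
 [ 0.705 -0.    -0.709]]
turn z deg 0 shift [-1.234e+02 -1.000e-01  1.157e+02] from [ 444.9 -283.   221. ] t 9.35
```

>>> jog_arm(increments=[0, 0, 0, -35, 0, 33, 0, 0, 0, 0, -35, 0, 33, 0, 0, 0, 0, -30, 0, 28, 0, 0, 0, 0, -15, 0, 14, 0, 0, 0, 0, -8, 0, 7.5, 0, 0, 0, 0, 0, 0, 0, 0, 0, 0, 0, 0, 0, 0, 0])

```text
t: 10.22
ee_pos: [443.3, -289.4, 53.4]
orientation: [-2.071, -1.492, -0.858]
ft_force: [0.9, 0.3, 0.4]
width: 13.2
grasp_force: 30.0
```

Run:
```python
from h import *
o=get_obs();print(o['ft_force'],o['grasp_force'])
plan([443,-288.5,52])
im=get_image('side');cv2.imwrite('pics/s4.png',cv2.resize(im['pixels'][250:420,230:450],None,fx=3,fy=3))
```

```text
[0.92406604 0.26672695 0.42638411] 29.998793622362427
turn z deg 0 shift [-0.5 -0.6  1.5] from [ 443.3 -289.4   53.4] t 10.225
```

View pics/s4.png

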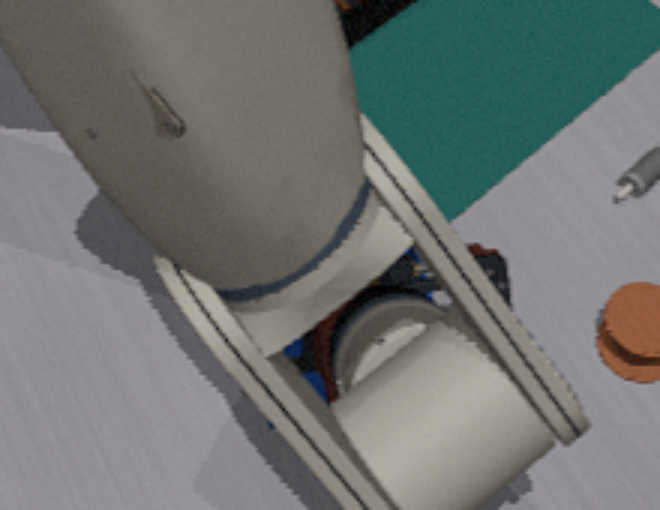

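>>> jog_arm(increments=[0, 0, 0, -3, 0, 3, 0, 0, 0, 0, 0, 0, 0, 45, 0, 0, 0, 0, 0, 0, 45, 0, 0, 0, 0, 0, 0, 45, 0, 0, 0, 0, 0, 0, 45, 0, 0, 0, 10, 0, -10, 45, 0, 0, 0, 30, 0, -30, 45, 0, 0, 0, 40, 0, -40, 45, 0, 0, 0, 40, 0, -40, 20, 0, 0, 0, 30, 0, -30, 0, 0, 0, 0, 0, 0, 0, 0])

```text
t: 11.65
ee_pos: [443.7, -290.0, 264.2]
orientation: [-2.073, -1.497, -0.859]
ft_force: [-1.2, -0.2, -1.1]
width: 12.7
grasp_force: 0.0
```

Run:
```python
from h import *
o=get_obs();print(o['qpos'].round(2))
for c in ['top','wrist']:
    im=get_image(c)
    for r in models.look_for('pin',c): print(c,np.round(r['centre']),r['p'])
    for r in models.look_for('tray',c)[:1]: print(c,'tray',np.round(r['centre']),r['p'])
    cv2.imwrite(f'pics/{c}5.png',im['pixels'])
```

```text
[-0.95  0.47  1.67  0.61  1.52 -0.83]
top [ 434. -291.   16.] 0.63
top tray [ 435. -290.    4.] 0.58
wrist [ 436. -307.   20.] 0.65
wrist tray [ 461. -235.    4.] 0.61
```

View pics/wrist5.png

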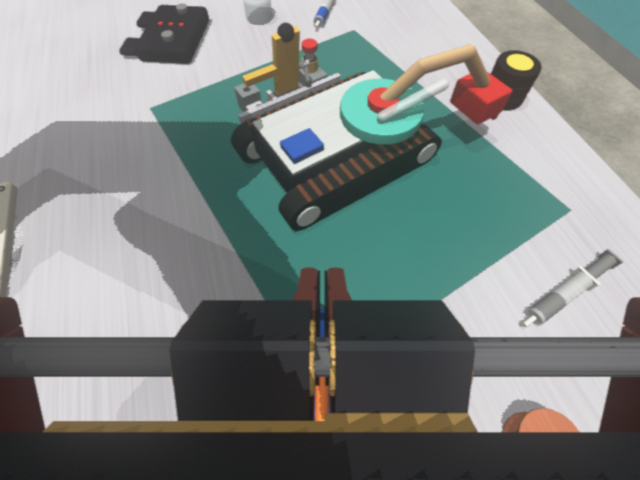

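The wrist view shows the orange pin below the fingers at (320,400). The networks put it at (434,-291,16), in the tray. Next I'll level the tool and go to the inner side of the leg.

>>> jog_arm(increments=[0, -9, 0, 0, 0, 0, 0, 0, -9, 0, 0, 0, 0, 0, 0, -9, 0, 0, 0, 0, 0, 0, -9, 0, 0, 0, 0, 0, 0, -9, 0, 0, 0, 0, 0, 0, 0, -8.2, 0, 0, 0, 0, 0, 0, -8.2, 0, 0, 0, 0, 0, 0, -8.2, 0, 0, 0, 0, 0, 0, -8.2, 0, 0, 0, 0, 0, 0, 0, 46, 24.5, 0, 0, 0, 0, 0, 46, 24.5, 0, 0, 0, 0, 0, 46, 24.5, 0, 0])

```text
t: 13.45
ee_pos: [479.6, -135.4, 259.1]
orientation: [-1.927, -2.478, 0.001]
ft_force: [1.3, -0.5, -0.7]
width: 0.4
grasp_force: 0.0
```

>>> jog_arm(increments=[0, 0, 0, 46, 24.5, 0, 0, 0, 0, 0, 46, 24.5, 0, 0, 0, 0, 0, 46, 24.5, 0, 0, 0, 0, 0, 46, 24.5, 0, 0, 0, 0, 0, 0, 0, 0, 0, 0, 0, 0, 0, 0, 0, 0])

```text
t: 14.2
ee_pos: [528.8, 65.3, 259.2]
orientation: [-1.926, -2.48, 0.003]
ft_force: [0.1, -0.0, -0.4]
width: 0.7
grasp_force: 0.0
```

```bash
cat >> h.py <<'E'
YAW=0.25;O=np.array([564.2,12.4,0])
RV=R.from_euler('z',YAW)
def rov(x,y,z): return O+RV.apply([x,y,z])
def inrov(p): return RV.inv().apply(np.array(p)-O)
E
python3 - <<'E'
from h import *
o=get_obs();print(inrov(o['ee_pos']).round(1),o['ft_force'],o['width'])
plan(rov(-20,60,112),0.25)
for r in models.look_for('pin','top') if get_image('top') else []: print(np.round(r['centre']),r['p'])
E
```

```text
[-21.2  60.  259.2] [ 0.10790771 -0.02281061 -0.39560825] 0.6567991375884427
turn z deg 0.0 shift [ -0.    1.6 147.2] from [528.8  65.3 259.2] t 14.2
[ 438. -290.   15.] 0.7
```

>>> jog_arm(increments=[0, 0, 0, -2, 1.5, 40, 0, 0, 0, 0, 0, 0, 50, 0, 0, 0, 0, 0, 0, 30, 0, 0, 0, 0, 0, 0, 14, 0, 0, 0, 0, 0, 0, 0, 0, 0, 0, 0, 8, 0, 0, 0, 0, 0, 0, 8, 0, 0, 0, 0, 0, 0, 6, 0, 0, 0, 0, 0, 0, 5, 0, 0, 0, 0, 0, 0, 5, 0, 0, 0])

```text
t: 15.55
ee_pos: [524.9, 95.1, 128.1]
orientation: [1.924, 2.479, 0.003]
ft_force: [1.7, -5.7, 5.0]
width: 0.4
grasp_force: 2.8
```

Run:
```python
from h import *
o=get_obs();print(inrov(o['ee_pos']).round(1),RV.inv().apply(o['ft_force']).round(1))
```

```text
[-17.6  89.9 128.1] [ 0.2 -6.   5. ]
```

>>> jog_arm(increments=[0, 0, 0, 9, -0.5, 0, 0, 0, 0, 0, 9, -0.5, 0, 0, 0, 0, 0, 9.5, 0, 1.5, 0, 0, 0, 0, 9.5, 0, 2, 0])

```text
t: 16.05
ee_pos: [514.4, 130.7, 123.9]
orientation: [1.925, 2.479, 0.002]
ft_force: [2.3, -5.1, -0.7]
width: 0.6
grasp_force: 2.3
```

Run:
```python
from h import *
o=get_obs();print(inrov(o['ee_pos']).round(1),RV.inv().apply(o['ft_force']).round(1))
```

```text
[-19.  127.  123.9] [ 1.  -5.5 -0.7]
```

>>> jog_arm(increments=[0, 0, 0, 8.5, 0, 5, 0, 0, 0, 0, 8.5, 0, 5.5, 0, 0, 0, 0, 6.8, 0, 7, 0, 0, 0, 0, 6.7, 0, 7.5, 0])

```text
t: 16.55
ee_pos: [505.7, 160.9, 97.3]
orientation: [-1.927, -2.481, -0.001]
ft_force: [0.9, 0.5, -0.3]
width: 0.3
grasp_force: 0.2
```

>>> jog_arm(increments=[0, 0, 0, 4, 0, 6.5, 0, 0, 0, 0, 4, 0, 6.5, 0, 0, 0, 0, 2, 0, 5.5, 0, 0, 0, 0, 2, 0, 5.5, 0])

```text
t: 17.05
ee_pos: [502.7, 171.8, 73.3]
orientation: [-1.928, -2.481, 0.0]
ft_force: [-0.3, -0.4, -0.0]
width: 0.5
grasp_force: 0.0
```

Run:
```python
from h import *
o=get_obs();print(inrov(o['ee_pos']).round(1),RV.inv().apply(o['ft_force']).round(1))
im=get_image('wrist');cv2.imwrite('pics/w6.png',im['pixels'])
im=get_image('side')
for r in models.look_for('leg_tip','wrist')+models.look_for('leg_tip','side'): print(np.round(r['centre']),inrov(r['centre']).round(),r['p'])
```

```text
[-20.1 169.7  73.3] [-0.4 -0.3 -0. ]
[492. 176.  24.] [-30. 177.  24.] 0.96
[565. 141. 102.] [ 33. 125. 102.] 0.73
[503. 150.  39.] [-25. 148.  39.] 0.62
[709. 430.  19.] [244. 369.  19.] 0.3
```

View pics/w6.png

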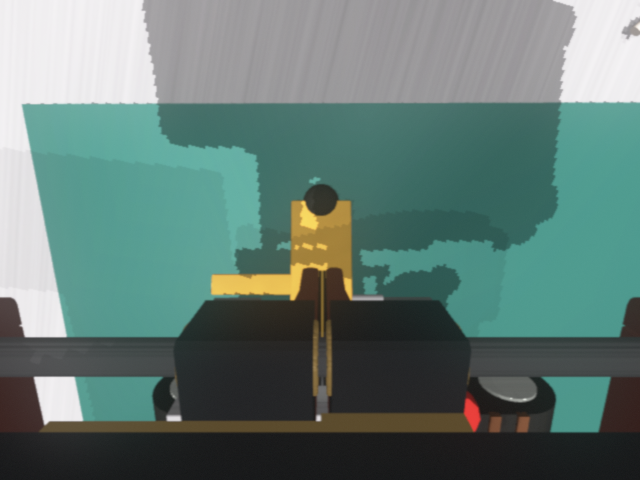

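The wrist view shows the leg lying outwards with its ball at (321,198). I'll check its angle by depth while lifting off, then go over the button.

>>> jog_arm(increments=[0, 0, 0, 0, 0, -30, 0, 0, 0, 0, 0, 0, -40, 0, 0, 0, 0, -22, 27.5, 0, 0, 0, 0, 0, -22.5, 28, 0, 0, 0, 0, 0, 0, 0, 0, 0, 0, 0, 0, 0, 0, 0, 0])

```text
t: 18.0
ee_pos: [566.8, 142.2, 143.5]
orientation: [-1.928, -2.48, 0.001]
ft_force: [0.3, 0.3, 0.1]
width: 0.3
grasp_force: 0.0
```

Run:
```python
from h import *
o=get_obs();print(inrov(o['ee_pos']).round(1),o['ft_force'].round(2))
plan([566.6,141.8,108],0.25)
im=get_image('wrist');P=pts(im,cam2w(im,o))
for g in models.regions_of('leg','wrist')[:2]:
    Q=P[g['region']];Q=inrov(Q[np.isfinite(Q[:,2])]);print(g['p'],len(Q))
    Q=Q[(abs(Q[:,0]+20)<14)&(Q[:,1]>115)&(Q[:,1]<180)&(Q[:,2]<90)]
    k=np.polyfit(Q[:,1],Q[:,2],1);print(k,'leg angle',0.15+np.pi/2-np.arctan(k[0]),Q.min(0),Q.max(0))
```

```text
[ 34.7 125.1 143.5] [0.34 0.28 0.12]
turn z deg -0.0 shift [-0.4 -0.3 35.5] from [566.8 142.2 143.5] t 18.0
0.65 9596
[ -0.42281807 101.22061155] leg angle 2.1208174077422743 [-33.99365048 115.00284541   0.54958737] [ -6.00047163 179.56785241  57.13682408]
```

The leg reads 2.12 rad, at its outer stop. Now I'll feel for the button.

>>> jog_arm(increments=[0, 0, 0, 0, 0, 20, 0, 0, 0, 0, 0, 0, 10, 0, 0, 0, 0, 0, 0, 4, 0, 0, 0, 0, 0, 0, 1.5, 0, 0, 0, 0, 0, 0, 1.5, 0, 0, 0, 0, 0, 0, 1.5, 0, 0, 0, 0, 0, 0, 0, 0])

```text
t: 18.98
ee_pos: [568.0, 142.5, 105.7]
orientation: [1.927, 2.48, 0.001]
ft_force: [-0.8, -1.2, 4.6]
width: 0.4
grasp_force: 2.0
```

>>> jog_arm(increments=[0, 0, 0, 0, 0, 1.5, 0, 0, 0, 0, 0, 0, 1.5, 0, 0, 0, 0, 0, 0, 1.5, 0, 0, 0, 0, 0, 0, 0, 0])

```text
t: 19.48
ee_pos: [567.9, 142.5, 101.1]
orientation: [1.927, 2.48, 0.001]
ft_force: [-0.7, -0.1, 3.7]
width: 0.6
grasp_force: 2.3
```

>>> jog_arm(increments=[0, 0, 0, 0, 0, 1.5, 0, 0, 0, 0, 0, 0, 1.5, 0, 0, 0, 0, 0, 0, 1.5, 0, 0, 0, 0, 0, 0, 1, 0, 0, 0, 0, 0, 0, 0, 0])

```text
t: 20.1
ee_pos: [567.9, 142.5, 95.6]
orientation: [1.927, 2.48, 0.001]
ft_force: [-1.0, -0.1, 4.7]
width: 0.3
grasp_force: 2.4
```

>>> jog_arm(increments=[0, 0, 0, 0, 0, 0.5, 0, 0, 0, 0, 0, 0, 0.5, 0, 0, 0, 0, 0, 0, 0.5, 0, 0, 0, 0, 0, 0, 0, 0])

```text
t: 20.6
ee_pos: [567.9, 142.5, 94.2]
orientation: [1.927, 2.48, 0.001]
ft_force: [-1.4, -0.4, 4.9]
width: 0.6
grasp_force: 2.7
```

>>> jog_arm(increments=[0, 0, 0, 0, 0, 0.5, 0, 0, 0, 0, 0, 0, 0.5, 0, 0, 0, 0, 0, 0, 0, 0])

```text
t: 20.98
ee_pos: [568.0, 142.5, 93.2]
orientation: [1.927, 2.48, 0.001]
ft_force: [-1.1, 0.3, 5.6]
width: 0.3
grasp_force: 2.7
```

>>> jog_arm(increments=[0, 0, 0, 0, 0, 0.5, 0, 0, 0, 0, 0, 0, 0, 0])

```text
t: 21.22
ee_pos: [568.0, 142.5, 92.7]
orientation: [1.927, 2.48, 0.001]
ft_force: [-0.3, -0.2, 6.3]
width: 0.5
grasp_force: 2.7
```

>>> jog_arm(increments=[0, 0, 0, 0, 0, 0.4, 0, 0, 0, 0, 0, 0, 0, 0])

```text
t: 21.48
ee_pos: [568.0, 142.5, 92.3]
orientation: [1.927, 2.48, 0.001]
ft_force: [-0.0, -0.6, 5.7]
width: 0.5
grasp_force: 2.7
```

>>> jog_arm(increments=[0, 0, 0, 0, 0, 0.4, 0, 0, 0, 0, 0, 0, 0, 0])

```text
t: 21.72
ee_pos: [568.0, 142.5, 92.0]
orientation: [1.927, 2.48, 0.001]
ft_force: [-0.7, -0.3, 7.0]
width: 0.4
grasp_force: 3.2
```

>>> jog_arm(increments=[0, 0, 0, 0, 0, 0.4, 0, 0, 0, 0, 0, 0, 0, 0])

```text
t: 21.98
ee_pos: [568.0, 142.5, 91.9]
orientation: [1.927, 2.48, 0.001]
ft_force: [-1.6, -1.0, 9.1]
width: 0.4
grasp_force: 4.3
```

>>> jog_arm(increments=[0, 0, 0, 0, 0, 0.4, 0, 0, 0, 0, 0, 0, 0, 0])

```text
t: 22.22
ee_pos: [568.1, 142.5, 91.7]
orientation: [1.927, 2.48, 0.001]
ft_force: [-2.1, -0.4, 10.5]
width: 0.6
grasp_force: 5.5
```

>>> jog_arm(increments=[0, 0, 0, 0, 0, 0.4, 0, 0, 0, 0, 0, 0, 0, 0, 0, 0, 0, 0, 0, 0, 0])

```text
t: 22.6
ee_pos: [568.1, 142.5, 91.5]
orientation: [1.927, 2.48, 0.002]
ft_force: [-3.2, -0.3, 13.5]
width: 0.5
grasp_force: 6.6
```

The force has risen steadily to 13.5 N with almost no further motion, after 14 mm of travel, so the button is on its stop. I'll retract and check everything.

>>> jog_arm(increments=[0, 0, 0, 0, 0, -5, 0, 0, 0, 0, 0, 0, -20, 0, 0, 0, 0, 0, 0, -50, 0, 0, 0, 0, 0, 0, -60, 0, 0, 0, 0, 0, 0, -50, 0, 0, 0, 0, 0, 0, 0, 0, 0, 0, 0, 0, 0, 0, 0])

```text
t: 23.48
ee_pos: [567.0, 142.2, 274.4]
orientation: [-1.927, -2.48, 0.001]
ft_force: [0.5, -0.6, -0.7]
width: 0.4
grasp_force: 0.0
```

Run:
```python
from h import *
o=get_obs();print(o['ee_pos'],o['ft_force'].round(2))
im=get_image('wrist');P=pts(im,cam2w(im,o))
cv2.imwrite('pics/w7.png',im['pixels'])
for g in models.regions_of('lock','wrist')[:1]:
    Q=P[g['region']];print('lock',g['p'],np.nanpercentile(Q[:,2],[5,50,90]).round(1))
for g in models.regions_of('leg','wrist')[:1]:
    Q=P[g['region']];Q=inrov(Q[np.isfinite(Q[:,2])])
    Q=Q[(abs(Q[:,0]+20)<14)&(Q[:,1]>115)&(Q[:,1]<180)&(Q[:,2]<90)]
    k=np.polyfit(Q[:,1],Q[:,2],1);print('leg',g['p'],0.15+np.pi/2-np.arctan(k[0]))
for c in ['top','side']:
    get_image(c)
    for r in models.look_for('pin',c)[:2]: print(c,np.round(r['centre']),r['p'])
print(get_obs()['t'])
```

```text
[566.98198005 142.21735727 274.37715554] [ 0.53 -0.62 -0.65]
lock 0.17 [17.5 36.1 60.5]
leg 0.78 2.1178762345185618
top [ 436. -289.   18.] 0.52
side [ 438. -298.   15.] 0.5
23.825
```

View pics/w7.png

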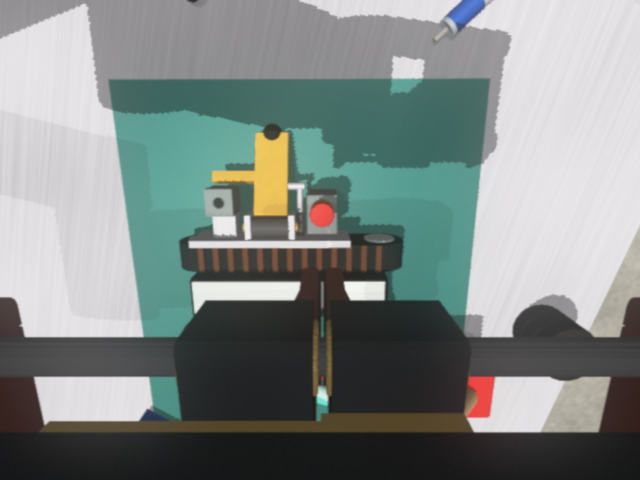

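The wrist view shows the leg down with its ball at (271,131), the empty post hole at (219,202) and the button low on its block at (321,215). I'll check the button's height and hand in if it fits.

Run:
```python
from h import *
o=get_obs();im=get_image('wrist');P=pts(im,cam2w(im,o))
z=np.nanmedian(P[210:221,316:327,2]);print('button z',z)
if 87<z<93.2: print(job.close_job())
```

```text
button z 91.40517460051143
the job is handed in; nothing more can be done
None
```

The job is handed in at about 24 s of the 58 s: the pin is lying in the tray, the leg is at its outer stop (2.12 rad) and the lock button is pressed to its stop (felt at up to about 14 N). The judge's result was not shown.

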